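# Push a finished bush into the parts box through its spring flap

## Robot

A 6-joint arm with a two-finger parallel gripper is mounted at the origin on the work surface. World frame = base frame: x ahead of the robot, y to its left, z up, the work surface at z = 0. Lengths are in mm, angles in degrees, forces in N, time in s.
With the tool pointing down it reaches from about 300 to 850 mm from the base axis. Payload 4.2 kg.
Tool frame: the origin (TCP) lies at the very end of the fingers, on their centre line; the grasp point (between the pads) lies 19 mm behind it (hold_point_z is the z of the grasp point in the tool frame, in mm); z points along the fingers, y is the direction in which the jaws open and shut (so a half turn about z gives the same grasp; the last joint's range is limited). The gripper opens to 91 mm and grips with 3 to 60 N. Pads are 32 mm wide; open, the fingers measure 118 mm over their backs; the gripper's body (76 mm by 178 mm) begins 60 mm behind the grasp point.
Start: joints at [-66.062, 18.312, 89.639, -0, 72.044, -1.146], TCP at [243.775, -520.785, 213.976] pointing down, gripper open.
Joint ranges: [-177.97, 177.97], [-48.28, 115.42], [12.27, 149.76], [-77.06, 257.06], [2.81, 150.46], [-146.56, 146.56]. Speed limits (degrees/s): [147.25, 147.25, 180, 180, 180, 180].

## Interface

Orientations are given as [roll, pitch, yaw] about the fixed x, y, z axes, in that order (R = Rz(yaw) Ry(pitch) Rx(roll)).
In Python, from workcell import state, grab_frame, job_done, hold_point_z gives the robot as it stands. The module is installed in compiled form; this text tells all that it offers.
- The arm moves only by the shell command python3 -m creep 'ROWS' [FORCE]. ROWS is JSON, a list of rows, each a list of 7 numbers: the closure, from 0 (fully open) to 1 (shut), then the shift along the tool's x, y, z in mm, then the turn, a rotation vector about the tool's x, y, z in degrees. A call has 1 to 5 rows; each row shifts and turns the commanded pose from where the row before left it, along the tool's axes as they then stand; what a row does not reach is not made up. A row lasts 1/8 s, in which the tool goes at most 62.5 mm and 10.7 degrees, less where a joint would pass 70% of its speed; a pose out of reach is approached as far as the arm can. A call is refused whole if a number of a shift passes 62.5 or a number of a turn 10.7, either way. A call with a gripper value outside its range is refused whole. The fingers move at their own pace and stop on an object; FORCE is the grip in N (left out, the last holds). Time passes only in rows, so rows that do not move let the fingers close. It gives the time, the measured TCP pose, the force and the opening at its end, in the units of the state.
- state(): the state, without advancing time (a new reading comes with each control period).
- grab_frame(name): name is "scene" or "top" or "wrist"; returns a dict with "frame" (480x640x3 uint8, red, green, blue), "fx", "fy", "cx", "cy" (pixels), "view" (4x4, takes a point from world to camera coordinates). Camera axes: x right, y down, z forward; pixel columns grow to the right and rows downward; lengths in mm; the calibration is good to about 2 mm. A picture is of the moment at which its call begins. There is no depth.
- job_done(): hands the job in, once; it reports no verdict.
The state is a dict: "time_s": time; "qpos": joint angles; "qvel": joint speeds; "effort": joint torques, N m; "ee_pos": TCP position; "ee_rot": TCP orientation; "force": force on the tool from outside, world axes, zero at the start; "torque": the same for the moment, N m; "gripper_width": finger opening in mm.
Only numpy, scipy, OpenCV 4.12 (cv2) and the standard library are available. Lean on these libraries where they do the work, as an engineer would, in place of code of your own. Each camera call takes 0.05 s, during which the arm holds its last target.

## Task

A finished brass bush stands on the sill of the white and blue parts box. Push the yellow spring flap open with one finger and, keeping it open, push the brass bush over the sill's inner edge with the other finger so that it drops into the box, without pressing the bush against the flap. Do not grip or lift the bush; then let the flap swing shut by itself, and leave the steel blank on the sill and everything else on the bench where it is.

Things in the scene. Friction and masses are not known exactly. Their poses are not given: they have to be found in the camera images.
- box: Finished-parts box fixed to the bench, 310 deep (x) x 264 wide (y) x 169 mm high: white base with a level steel sill 90 mm above the bench in front, yellow flap, blue hood with clear roof and rear windows behind. Origin: at bench height below the middle of the sill's inner edge; x points level from the sill into the box, y left, z up. All box-frame numbers below are in mm.
- sill_edge (a point): Middle of the sill's inner edge (box frame 0, 0, 90). The sill spans x -110 to 0, y -132 to 132. Four black guide strips 6 mm high, x -103 to -3, form two 32 mm wide lanes along x, centred on y = +24 and -24; outside them the sill is bare. Past the edge the inside is hollow, x 0 to 192, y -124 to 124, down to a rubber floor at z = 10.
- roof_edge (a point): Middle of the hood roof's front edge (box frame 106, 0, 169); the level roof runs back from here. Side walls beyond y = +-124 rise along the flap's slope from z = 90 at x = 0 to z = 169 at x = 100; between them the flap's front is open from above.
- flap (a joint): Hinge angle (rad) of the yellow flap (236 wide, 122 long, 3 mm thick): 0 shut, grows as it is pushed inward and down, stop at 0.75. Hinged along its upper far edge, box frame x = 100, z = 165; shut, it leans 53 degrees (0.93 rad) back from vertical; at the stop it hangs 10 degrees short of vertical. A spring always shuts it: 2 to 3 N at the lower edge starts it, up to 10 N half-way along when wide open.
- flap_edge (a point): Middle of the flap's free lower edge: shut, just above the sill's inner edge (box frame 2, 0, 92); at the stop, at (79, 0, 45).
- bush_center (a point): Half-way up the brass bush: a loose finished part standing upright in one of the two lanes on the sill, a plain ring-like cylinder 28 mm across and 32 mm high with a 17 mm dark bore in its top; about 100 g. Its axis is upright; the point is 16 mm above its foot.
- blank_center (a point): Half-way up the raw steel blank, a loose plain dark cylinder 28 mm across and 40 mm high, standing in the other lane on the sill; to be left alone.
- chuck_key: Loose dark steel chuck key with a T bar lying on the bench, 145 mm long, 130 mm across the bar, 25 mm high; origin about under the middle of its shaft.
- brush: Loose chip brush lying on the bench; origin on its underside, near its middle.
- micrometer: Loose micrometer lying on the bench, 145 mm long, 16 mm high; origin under the middle of its bow.
- oil_bottle: Loose green oil bottle with a brass spout, 60 mm across, 180 mm high; origin under its centre.
- toolholder: Loose steel toolholder block 55 x 70 x 45 mm with a square turning tool on top; origin under the block's centre.
- screwdriver: Loose screwdriver lying on the bench; origin on its underside, near its middle.
There are look-alikes about, which are no part of the job. Of the things like the part that bears bush_center, leave any that is green; of the rest the smaller one is meant.

How it is judged (in metres and radians):
On the way, in this order (a step that is already met when the one before it is completed fails the run):
1. the fingers hold the flap open and push the bush at the same time, the bush still standing on the sill (value of joint flap above 0.2 rad and contact force between the fingers and flap above 0.3 N and contact force between the fingers and bush above 0.05 N and z of bush_center in the frame of box above 0.098 m), for 0.02 s.
2. the bush drops over the sill's inner edge while a finger still holds the flap open (value of joint flap above 0.2 rad and contact force between the fingers and flap above 0.3 N and x of bush_center in the frame of box above 0 m and z of bush_center in the frame of box below 0.085 m), for 0.02 s.
At the end, for the whole second after the job is handed in: The brass bush lies at rest inside the box on its floor (centre below 50 mm, inside the walls), the flap is shut (within 0.06 rad), and the steel blank is within 10 mm of where it stood (x of bush_center in the frame of box between 0 and 0.195 m and y of bush_center in the frame of box between -0.126 and 0.126 m and z of bush_center in the frame of box below 0.05 m and value of joint flap below 0.06 rad and linear speed of bush below 0.03 m/s and distance of blank_center from where it was at the start of the episode below 0.01 m); the robot touches nothing.
It fails at once if the bush is lifted off the sill (more than 12 mm up) (z of bush_center in the frame of box above 0.118 m).
It fails at once if the bush is gripped or rammed (more than 20 N from the fingers) (contact force between the fingers and bush above 20 N).
It fails at once if the bush, still on the sill, is pressed against the flap (more than 1.5 N) (contact force between bush and flap above 1.5 N and z of bush_center in the frame of box above 0.098 m).
It fails at once if the steel blank is displaced by more than 10 mm (distance of blank_center from where it was at the start of the episode above 0.01 m).
It fails at once if a thing on the bench is displaced by more than 15 mm (distance of any of chuck_key, brush, micrometer, oil_bottle, toolholder, screwdriver from where it was at the start of the episode above 0.015 m).
It also fails if it takes over 35 s, if anything falls off the work surface, if the arm or the gripper's body presses on something with over 40 N, if the wrist force passes 120 N, or if a joint passes its speed limit or range.

## Working session

There is one attempt and no reset: what is moved stays moved. The work goes in short steps, Python scripts to look and compute and a shell command to move; the robot and the scene stay as the last step left them, time stands still between calls to the robot, and variables do not carry over. Pictures are saved under pics/ and viewed, and the job is handed in when it is done.

```bash
mkdir -p pics
cat > h.py <<'E'
import numpy as np, cv2
from workcell import state, grab_frame, hold_point_z
def snap(n,tag):
    f=grab_frame(n); cv2.imwrite(f'pics/{tag}.png',f['frame'][:,:,::-1]); np.savez(f'pics/{tag}.npz',**{k:np.array(f[k]) for k in f}); return f
E
python3 - <<'E'
from h import *
for n in('scene','top','wrist'):
    f=snap(n,n+'0'); print(n,f['fx'],f['cx'],f['cy'],np.round(f['view'],3).tolist())
print(state()); print(hold_point_z)
E
```

```text
scene 549.455732177482 319.5296984641859 244.92264414115434 [[0.178, 0.984, -0.017, -75.178], [0.556, -0.115, -0.823, -190.531], [-0.812, 0.137, -0.567, 1607.51], [0.0, 0.0, 0.0, 1.0]]
top 468.0600463430743 325.9407128192874 249.29165285145197 [[-0.011, -1.0, 0.007, -7.361], [-0.98, 0.01, -0.199, 546.731], [0.199, -0.009, -0.98, 1041.792], [0.0, 0.0, 0.0, 1.0]]
wrist 360.6000267115871 320.85029829349037 238.81346747573207 [[0.424, -0.906, -0.001, -575.875], [-0.872, -0.408, 0.27, -30.728], [-0.245, -0.113, -0.963, 390.948], [0.0, 0.0, 0.0, 1.0]]
{'time_s': 0.15, 'qpos': array([-6.60608325e+01,  1.83419953e+01,  8.96906067e+01, -9.95543837e-04,
        7.20429475e+01, -1.14563070e+00]), 'qvel': array([-1.02639161e-04, -2.10386900e-01, -1.33655739e-01, -2.85180649e-03,
       -5.71768004e-02,  9.00360252e-02]), 'effort': array([ 5.46554274e-04, -4.12771332e+01, -2.32154757e+01,  7.26574729e-02,
        4.32938326e-02, -9.81718267e-05]), 'ee_pos': array([ 243.62103065, -520.42129228,  213.3240199 ]), 'ee_rot': array([-1.79924447e+02, -5.64059726e-04,  2.50851054e+01]), 'force': array([0.9036142 , 0.19518331, 0.68799139]), 'torque': array([-0.03897066,  0.01391857,  0.00591522]), 'gripper_width': 91.41238741719022}
-18.8
```

```bash
ls pics
```

```text
scene0.npz
scene0.png
top0.npz
top0.png
wrist0.npz
wrist0.png
```

View pics/scene0.png

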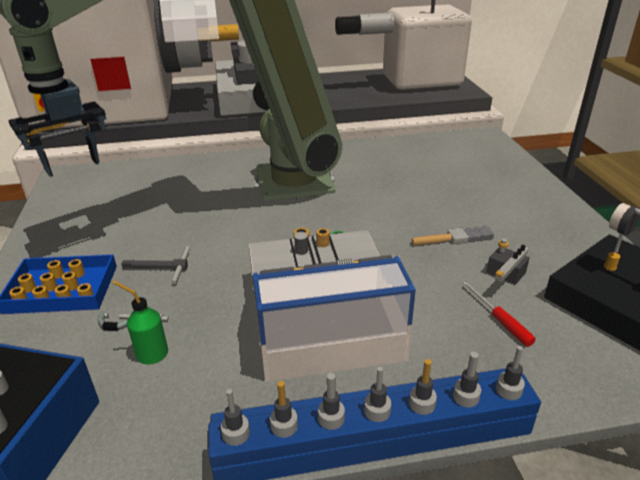

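View pics/top0.png

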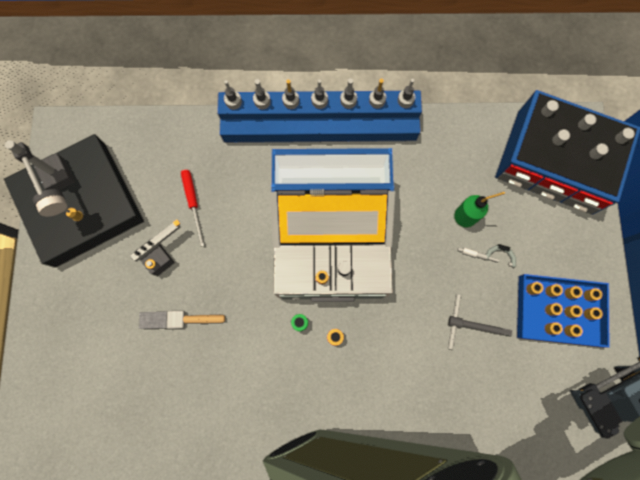

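View pics/wrist0.png

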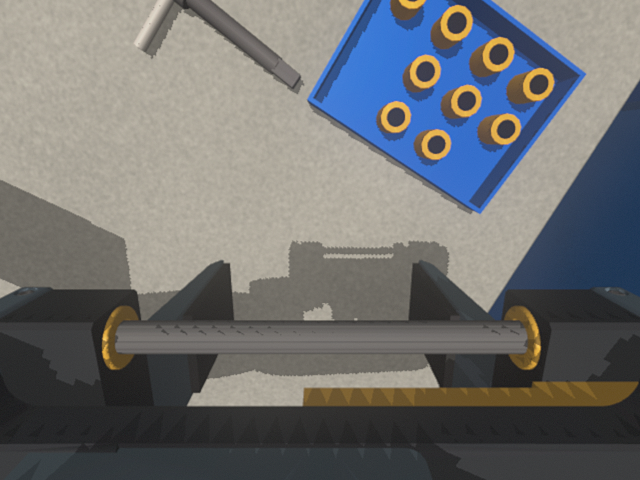

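Run:
```python
import cv2
a=cv2.imread('pics/top0.png')[140:355,262:402]; cv2.imwrite('pics/topc.png',cv2.resize(a,None,fx=3.7,fy=2.79*1.0*1.325/1.0 if 0 else 2.7,interpolation=cv2.INTER_CUBIC))
a=cv2.imread('pics/top0.png')[235:350,265:405]; cv2.imwrite('pics/topc2.png',cv2.resize(a,None,fx=5,fy=5,interpolation=cv2.INTER_CUBIC))
a=cv2.imread('pics/scene0.png')[220:380,240:425]; cv2.imwrite('pics/scec.png',cv2.resize(a,None,fx=4,fy=3.7 if 0 else 3.7,interpolation=cv2.INTER_CUBIC))
```

```text
(no output)
```

View pics/topc2.png

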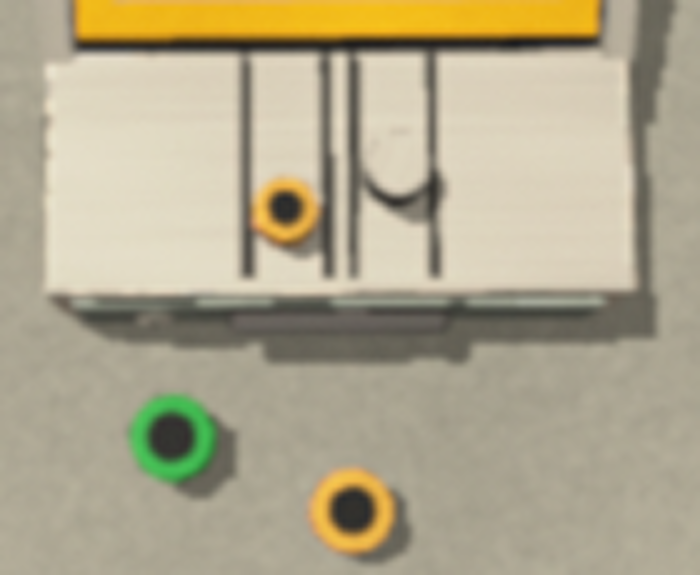

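View pics/scec.png

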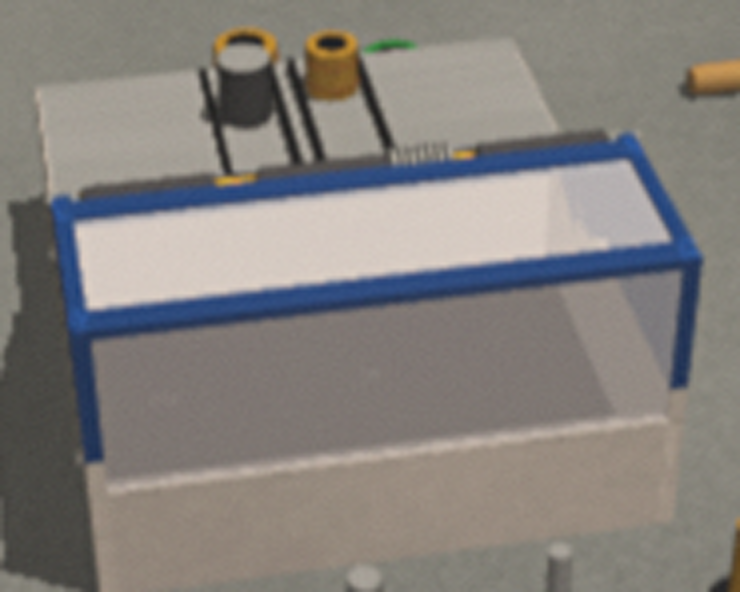

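View pics/topc.png

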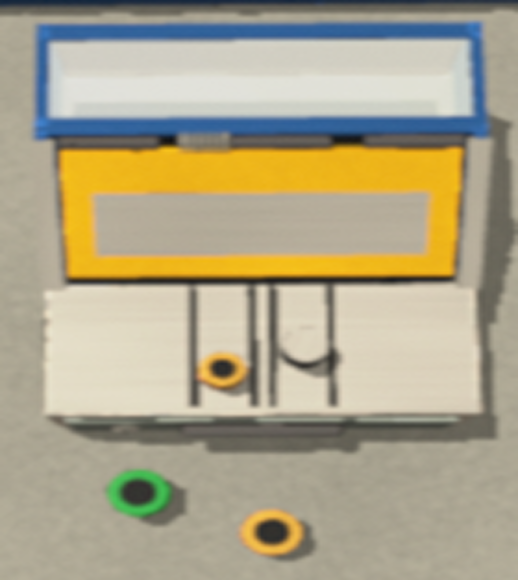

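```bash
cat >> h.py <<'E'
def proj(f,P):
    c=np.asarray(f['view'])[:3,:3]@np.asarray(P,float)+np.asarray(f['view'])[:3,3]
    return np.array([f['fx']*c[0]/c[2]+f['cx'],f['fy']*c[1]/c[2]+f['cy']])
def ray(f,uv,z):
    V=np.asarray(f['view']);R=V[:3,:3];t=V[:3,3]
    d=R.T@np.array([(uv[0]-f['cx'])/f['fx'],(uv[1]-f['cy'])/f['fy'],1]);o=-R.T@t
    return o+d*(z-o[2])/d[2]
def load(t): return dict(np.load(f'pics/{t}.npz'))
def b2w(p,b):
    c,s=np.cos(p[2]),np.sin(p[2]); return np.array([p[0]+c*b[0]-s*b[1],p[1]+s*b[0]+c*b[1],b[2]])
def w2b(p,w):
    c,s=np.cos(p[2]),np.sin(p[2]); x,y=w[0]-p[0],w[1]-p[1]; return np.array([c*x+s*y,-s*x+c*y,w[2]])
E
python3 - <<'E'
from h import *
from scipy.optimize import least_squares
t=load('top0');s=load('scene0')
C=lambda x,y:(x/4+240,y/3.7+220)
obs=[(t,(-110,132,90),(274.6,293.4)),(t,(-110,-132,90),(392.2,292.6)),
(t,(106,132,169),(271.5,190.7)),(t,(106,-132,169),(393.6,189.6)),(t,(200,132,169),(272.3,150)),(t,(200,-132,169),(392,148.9)),
(t,(-103,10+0,96),((265+326/5),235+277/5)),(t,(-103,-8-0,96),((265+352/5),235+277/5)),
(s,(-110,132,90),C(515,38)),(s,(-110,-132,90),C(38,87)),(s,(200,132,169),C(700,262)),(s,(200,-132,169),C(75,333)),(s,(106,132,169),C(628,135)),(s,(106,-132,169),C(60,200))]
g=lambda p:np.concatenate([proj(f,b2w(p,b))-uv for f,b,uv in obs])
r=least_squares(g,[550,0,0],loss='soft_l1');p=r.x;print(p,np.degrees(p[2]));print(g(p).reshape(-1,2).round(1).tolist())
np.save('box.npy',p)
for n,uv,z in(('bush',(322.2,276.6),122),('blank',(345,267.4),130)):
    w=ray(t,uv,z);print(n,w.round(1),w2b(p,w).round(1))
for n,uv,z in(('bush',C(332,43),122),('blank',C(245,55),130)):
    w=ray(s,uv,z);print(n,w.round(1),w2b(p,w).round(1))
E
```

```text
[ 5.48218750e+02 -2.63297618e+01 -2.19988688e-03] -0.12604423372833745
[[-1.6, 1.0], [-0.5, 0.8], [-1.0, -0.7], [-0.3, -0.3], [-1.1, -1.0], [-0.3, -0.6], [-2.3, 0.1], [0.6, -0.0], [-1.5, -0.3], [-1.8, -0.0], [-0.5, -1.5], [-2.1, -0.2], [1.1, 0.5], [-2.9, 0.7]]
bush [472.6  -3.7 122. ] [-75.7  22.4 122. ]
blank [491.  -53.2 130. ] [-57.1 -27.  130. ]
bush [4.734e+02 2.000e-01 1.220e+02] [-74.9  26.4 122. ]
blank [488.3 -48.  130. ] [-59.9 -21.8 130. ]
```

```bash
python3 - <<'E'
from h import *
w=load('wrist0');V=w['view'];c=-V[:3,:3].T@V[:3,3]
from scipy.spatial.transform import Rotation as R
T=R.from_euler('xyz',[-179.92,0,25.085],degrees=True).as_matrix()
print('cam in tool',T.T@(c-[243.6,-520.4,213.3]))
E
python3 -m creep '[[0.18,0,0,-10,0,0,-10],[0.18,0,0,-10,0,0,-10],[0.18,0,0,-10,0,0,-10],[0.18,0,0,-10,0,0,-10],[0.18,0,0,0,0,0,-10]]'
python3 -m creep '[[0.18,0,0,0,0,0,-10],[0.18,0,0,0,0,0,-5],[0.18,0,0,0,0,0,0]]'
```

```text
cam in tool [  75.75599215    1.50940569 -170.77246901]
time_s: 0.78
ee_pos: [243.9, -521.0, 254.6]
ee_rot: [180.0, 0.1, 75.4]
force: [-0.4, 0.2, -0.0]
gripper_width: 74.9
time_s: 1.15
ee_pos: [243.7, -520.6, 253.6]
ee_rot: [-180.0, -0.0, 90.0]
force: [0.3, -0.7, -0.8]
gripper_width: 74.8
```

```bash
python3 -m creep '[[0.18,52,20,0,0,0,0],[0.18,52,20,0,0,0,0],[0.18,52,20,0,0,0,0],[0.18,52,20,0,0,0,0],[0.18,52,20,0,0,0,0]]'
python3 -m creep '[[0.18,52,30,0,0,0,0],[0.18,52,30,0,0,0,0],[0.18,52,30,0,0,0,0],[0.18,52,30,0,0,0,0],[0.18,50,28,0,0,0,0]]'
python3 -m creep '[[0.18,0,0,0,0,0,0],[0.18,0,0,0,0,0,0]]'
python3 - <<'E'
from h import *
f=snap('wrist','w1');snap('scene','s1')
p=np.load('box.npy')
for b in[(-75,24,122),(-58,-24,130),(0,0,90),(0,40,90),(0,-40,90),(-103,8,96)]: print(b,proj(f,b2w(p,b)).round(1))
a=cv2.imread('pics/s1.png')[160:330,220:425]; cv2.imwrite('pics/s1c.png',cv2.resize(a,None,fx=3.5,fy=3.5,interpolation=cv2.INTER_CUBIC))
E
```

```text
time_s: 1.78
ee_pos: [343.7, -258.9, 254.0]
ee_rot: [180.0, 0.0, 90.0]
force: [1.4, 0.3, 1.3]
gripper_width: 74.9
time_s: 2.4
ee_pos: [491.7, -0.5, 254.0]
ee_rot: [180.0, 0.0, 90.0]
force: [0.7, -1.0, 0.4]
gripper_width: 74.8
time_s: 2.65
ee_pos: [490.6, -2.6, 253.6]
ee_rot: [-179.9, 0.0, 90.1]
force: [-0.5, 0.3, -0.3]
gripper_width: 75.1
(-75, 24, 122) [300.6 226.8]
(-58, -24, 130) [320.1 282.1]
(0, 0, 90) [380.3 243.2]
(0, 40, 90) [382.3 202.3]
(0, -40, 90) [378.4 281.7]
(-103, 8, 96) [272.7 236.6]
```

View pics/w1.png

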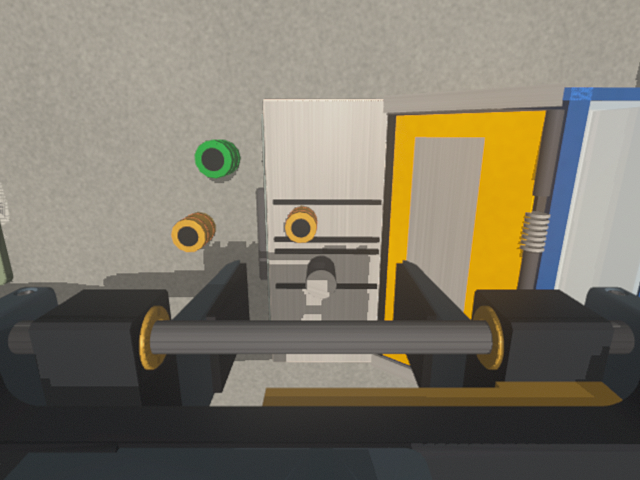

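View pics/s1c.png

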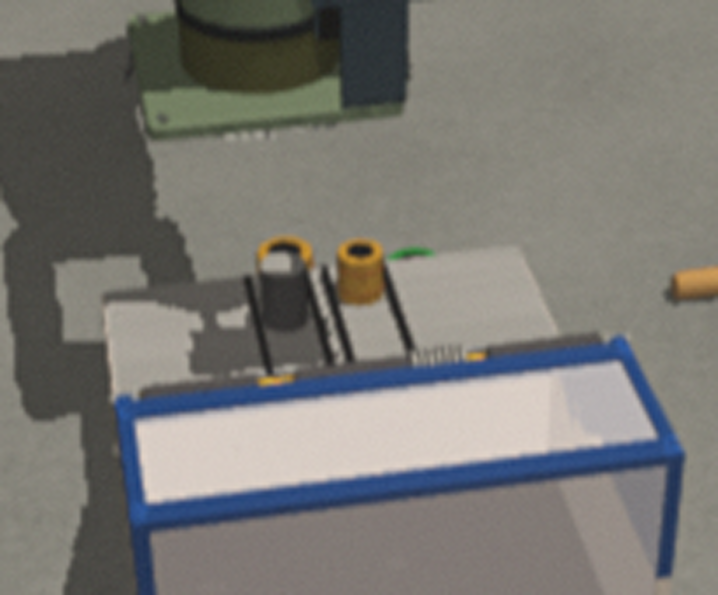

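```bash
python3 -m creep '[[0.18,0,0,40,0,0,0],[0.18,0,0,40,0,0,0],[0.18,0,0,30,0,0,0],[0.18,0,0,0,0,0,0],[0.18,0,0,0,0,0,0]]'
python3 - <<'E'
from h import *
f=snap('wrist','w2');snap('scene','s2');snap('top','t2')
a=cv2.imread('pics/s2.png')[160:330,220:425]; cv2.imwrite('pics/s2c.png',cv2.resize(a,None,fx=3.5,fy=3.5,interpolation=cv2.INTER_CUBIC))
E
```

```text
time_s: 3.38
ee_pos: [491.8, -3.2, 145.3]
ee_rot: [179.9, 0.0, 90.0]
force: [0.1, -0.6, 0.3]
gripper_width: 74.7
```

View pics/w2.png

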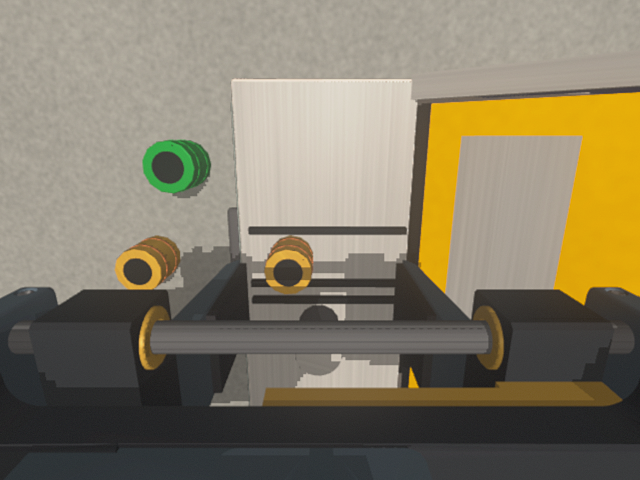

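View pics/s2c.png

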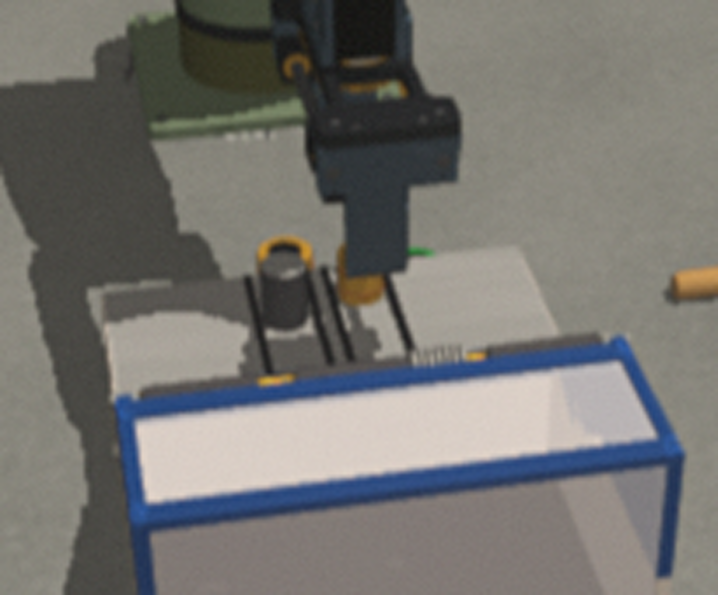

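```bash
python3 -m creep '[[0.18,0,0,15,0,0,0],[0.18,0,0,15,0,0,0],[0.18,0,0,10,0,0,0],[0.18,0,0,0,0,0,0],[0.18,0,0,0,0,0,0]]'
python3 - <<'E'
from h import *
f=snap('wrist','w3');snap('scene','s3');snap('top','t3')
a=cv2.imread('pics/s3.png')[160:330,220:425]; a=cv2.resize(a,None,fx=3.5,fy=3.5,interpolation=cv2.INTER_CUBIC)
cv2.imwrite('pics/s3c.png',a)
E
```

```text
time_s: 4.15
ee_pos: [491.3, -2.4, 104.0]
ee_rot: [180.0, 0.0, 90.1]
force: [0.7, 0.6, -0.1]
gripper_width: 74.8
```

View pics/w3.png

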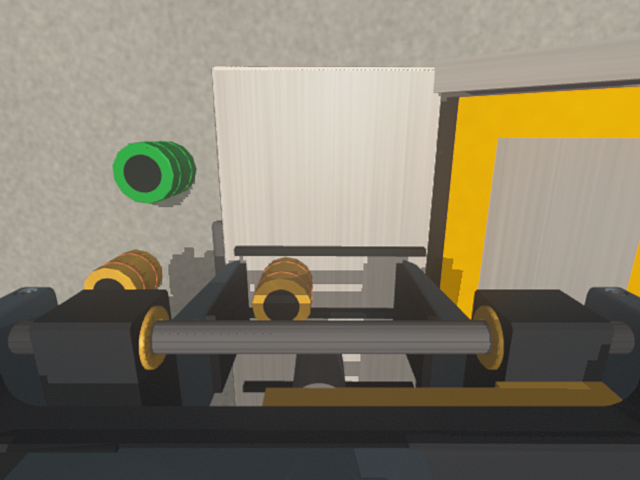

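View pics/s3c.png

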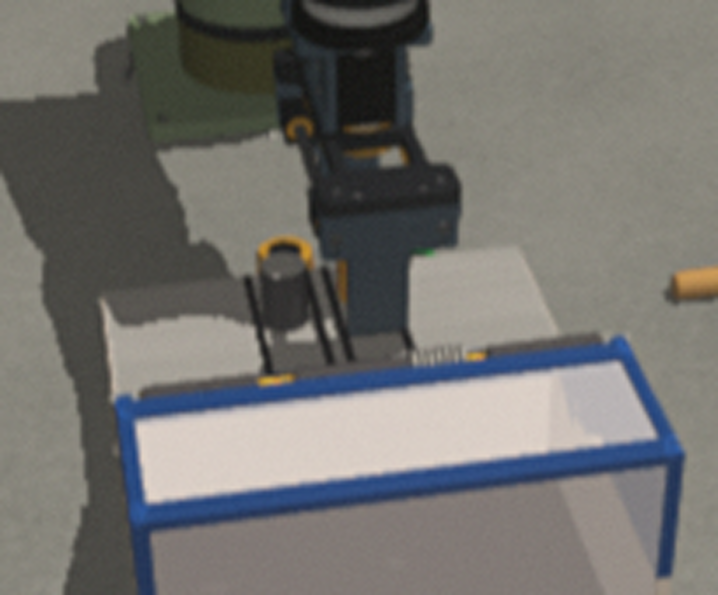

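```bash
python3 -m creep '[[0.18,0,2,0,0,0,0],[0.18,0,2,0,0,0,0],[0.18,0,2,0,0,0,0],[0.18,0,3,0,0,0,0],[0.18,0,4,0,0,0,0]]'
python3 -m creep '[[0.18,0,4,0,0,0,0],[0.18,0,4,0,0,0,0],[0.18,0,4,0,0,0,0],[0.18,0,4,0,0,0,0],[0.18,0,4,0,0,0,0]]'
python3 - <<'E'
from h import *
f=snap('wrist','w4');snap('scene','s4')
a=cv2.imread('pics/s4.png')[160:330,220:425]; a=cv2.resize(a,None,fx=3.5,fy=3.5,interpolation=cv2.INTER_CUBIC)
cv2.imwrite('pics/s4c.png',a)
E
```

```text
time_s: 4.92
ee_pos: [504.1, -2.4, 103.9]
ee_rot: [-180.0, 0.0, 90.1]
force: [-1.1, 0.3, -0.2]
gripper_width: 74.7
time_s: 5.55
ee_pos: [523.0, -2.4, 103.7]
ee_rot: [-179.8, 0.0, 90.1]
force: [-3.2, 0.6, 1.1]
gripper_width: 74.8
```

View pics/w4.png

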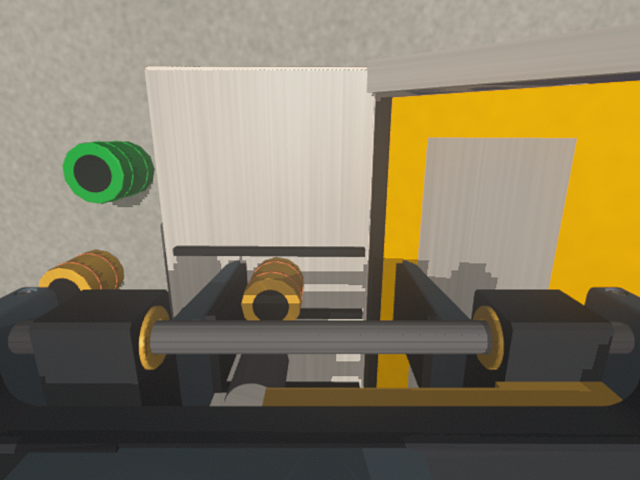

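View pics/s4c.png

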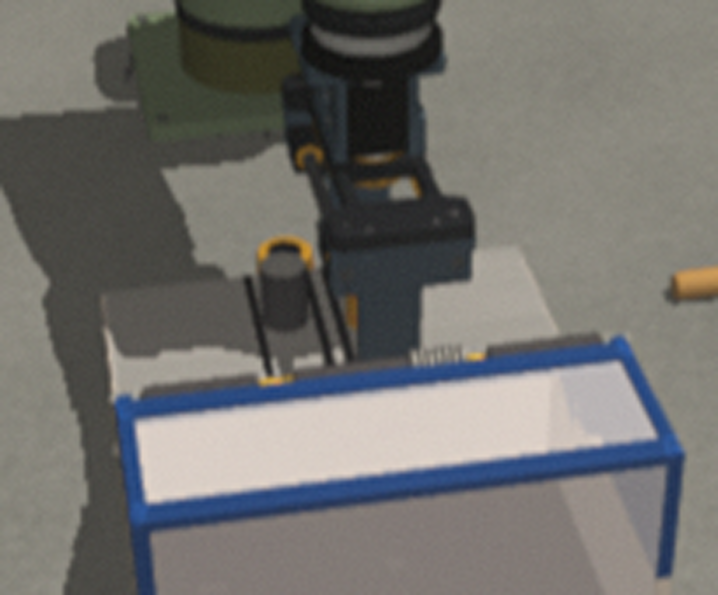

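```bash
python3 -m creep '[[0.18,0,4,0,0,0,0],[0.18,0,4,0,0,0,0],[0.18,0,4,0,0,0,0],[0.18,0,4,0,0,0,0],[0.18,0,4,0,0,0,0]]'
python3 -m creep '[[0.18,0,4,0,0,0,0],[0.18,0,4,0,0,0,0],[0.18,0,3,0,0,0,0],[0.18,0,0,0,0,0,0]]'
python3 - <<'E'
from h import *
f=snap('wrist','w5');snap('scene','s5')
a=cv2.imread('pics/s5.png')[160:330,220:425]; a=cv2.resize(a,None,fx=3.5,fy=3.5,interpolation=cv2.INTER_CUBIC)
cv2.imwrite('pics/s5c.png',a)
E
```

```text
time_s: 6.28
ee_pos: [543.8, -2.4, 103.8]
ee_rot: [-179.9, 0.0, 90.1]
force: [-4.9, -0.1, 0.5]
gripper_width: 74.4
time_s: 6.78
ee_pos: [554.5, -2.3, 103.6]
ee_rot: [-179.9, 0.0, 90.1]
force: [-4.5, -0.5, 1.5]
gripper_width: 74.6
```

View pics/w5.png

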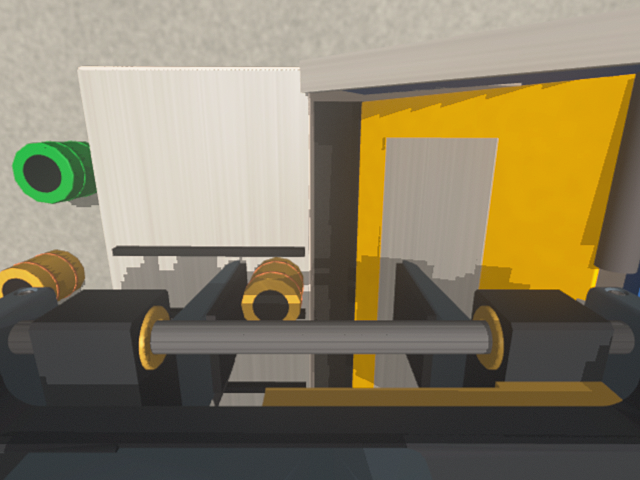

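View pics/s5c.png

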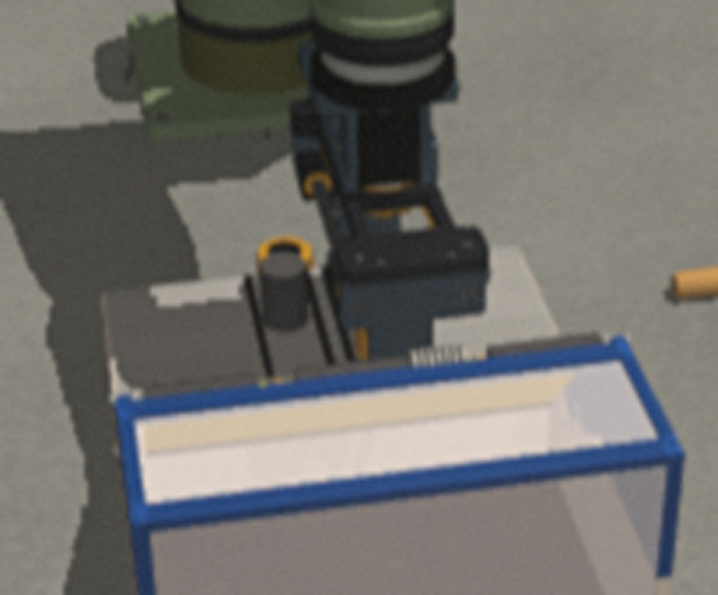

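```bash
python3 -m creep '[[0.18,0,3,0,0,0,0],[0.18,0,3,0,0,0,0],[0.18,0,3,0,0,0,0],[0.18,0,2,0,0,0,0],[0.18,0,2,0,0,0,0]]'
python3 - <<'E'
from h import *
f=snap('wrist','w6');snap('scene','s6')
a=cv2.imread('pics/s6.png')[160:330,220:425]; a=cv2.resize(a,None,fx=3.5,fy=3.5,interpolation=cv2.INTER_CUBIC)
cv2.imwrite('pics/s6c.png',a)
E
```

```text
time_s: 7.5
ee_pos: [566.0, -2.3, 103.1]
ee_rot: [-179.7, -0.0, 90.1]
force: [-8.1, -0.8, -0.1]
gripper_width: 74.8
```

View pics/w6.png

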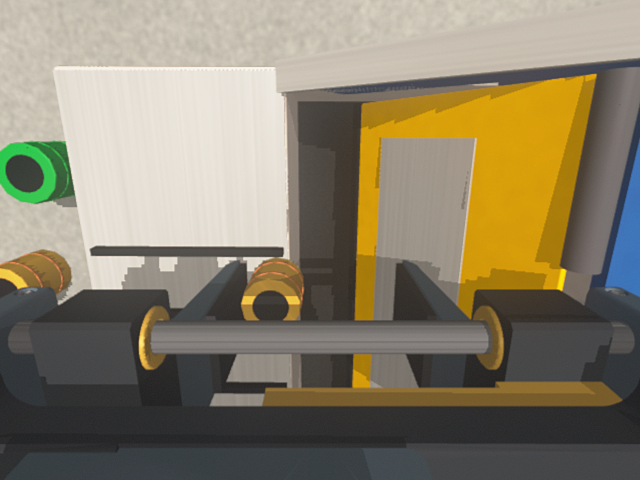

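View pics/s6c.png

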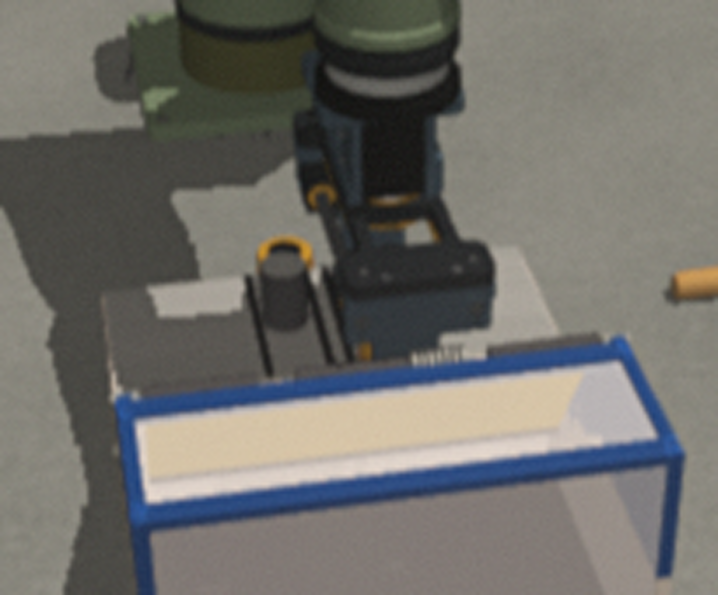

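```bash
python3 -m creep '[[0.18,0,2,0,0,0,0],[0.18,0,2,0,0,0,0],[0.18,0,2,0,0,0,0],[0.18,0,1,0,0,0,0],[0.18,0,0,0,0,0,0]]'
python3 - <<'E'
from h import *
f=snap('wrist','w7');snap('scene','s7')
a=cv2.imread('pics/s7.png')[160:330,220:425]; a=cv2.resize(a,None,fx=3.5,fy=3.5,interpolation=cv2.INTER_CUBIC)
cv2.imwrite('pics/s7c.png',a)
E
```

```text
time_s: 8.22
ee_pos: [572.2, -2.3, 102.6]
ee_rot: [-179.6, -0.0, 90.1]
force: [-8.7, 0.9, -0.8]
gripper_width: 75.0
```

View pics/w7.png

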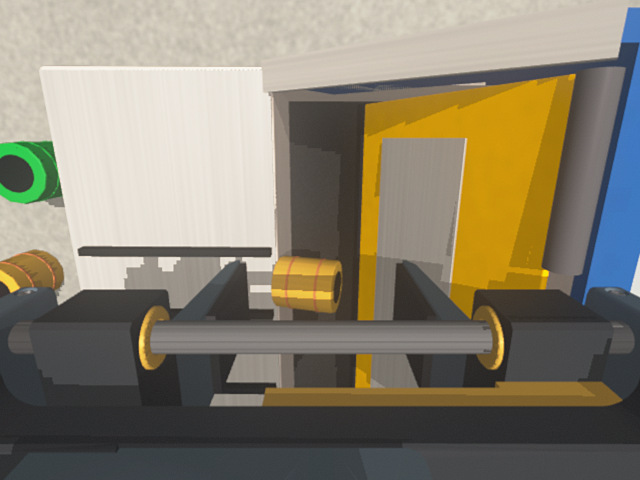

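View pics/s7c.png

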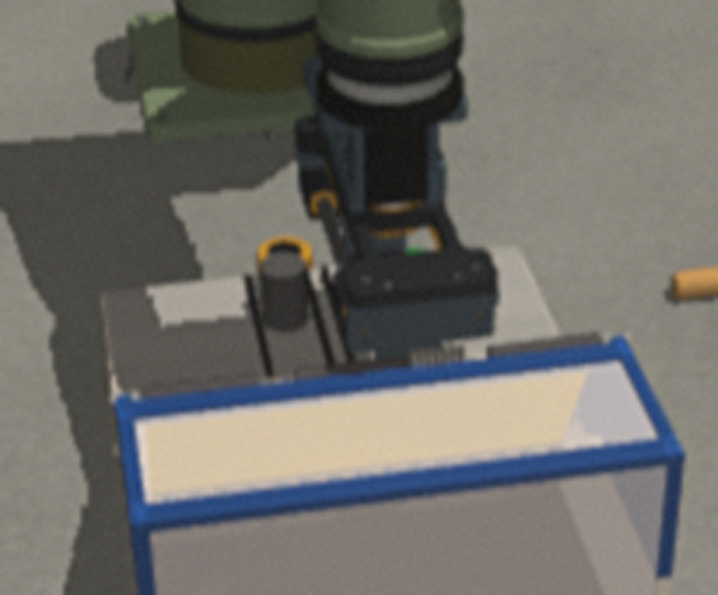

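```bash
python3 -m creep '[[0.18,0,0,0,0,0,0],[0.18,0,0,0,0,0,0],[0.18,0,0,0,0,0,0]]'
python3 - <<'E'
from h import *
f=snap('wrist','w8')
E
```

```text
time_s: 8.7
ee_pos: [572.5, -2.3, 102.8]
ee_rot: [-179.6, -0.0, 90.1]
force: [-8.6, -0.8, 0.3]
gripper_width: 75.1
```

View pics/w8.png

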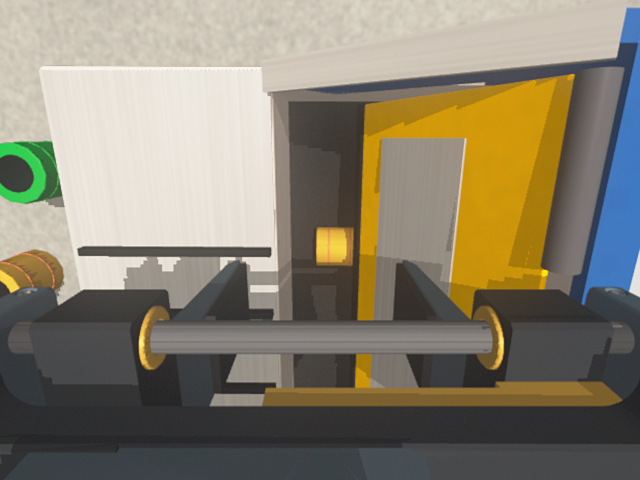

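The bush (wrist picture, about 335,246) now lies on the box floor. I'm backing out along the same path so the flap can close.

```bash
python3 -m creep '[[0.18,0,-10,0,0,0,0],[0.18,0,-14,0,0,0,0],[0.18,0,-14,0,0,0,0],[0.18,0,-14,0,0,0,0],[0.18,0,-14,0,0,0,0]]'
python3 -m creep '[[0.18,0,-10,0,0,0,0],[0.18,0,-8,0,0,0,0],[0.18,0,0,0,0,0,0],[0.18,0,0,-20,0,0,0],[0.18,0,0,-40,0,0,0]]'
python3 -m creep '[[0.18,0,0,-50,0,0,0],[0.18,0,-30,-50,0,0,0],[0.18,0,-50,-30,0,0,0],[0.18,0,-50,0,0,0,0],[0.18,0,0,0,0,0,0]]'
python3 -m creep '[[0.18,0,-30,0,0,0,0],[0.18,0,0,0,0,0,0],[0.18,0,0,0,0,0,0]]'
python3 - <<'E'
from h import *
f=snap('wrist','w9');snap('scene','s9');t=snap('top','t9')
a=cv2.imread('pics/s9.png')[200:370,220:425]; a=cv2.resize(a,None,fx=3.5,fy=3.5,interpolation=cv2.INTER_CUBIC)
cv2.imwrite('pics/s9c.png',a)
E
```

```text
time_s: 9.38
ee_pos: [508.6, -2.4, 103.8]
ee_rot: [180.0, 0.0, 90.1]
force: [0.8, -0.4, -0.1]
gripper_width: 74.8
time_s: 10.0
ee_pos: [490.4, -2.4, 163.2]
ee_rot: [-179.8, -0.0, 90.1]
force: [0.6, 0.1, 1.0]
gripper_width: 74.8
time_s: 10.62
ee_pos: [358.8, -2.5, 294.7]
ee_rot: [179.9, 0.0, 90.1]
force: [0.7, 0.6, 0.4]
gripper_width: 75.2
time_s: 11.0
ee_pos: [332.4, -2.7, 294.0]
ee_rot: [179.9, 0.0, 90.1]
force: [0.3, 0.1, 0.4]
gripper_width: 75.0
```

View pics/s9c.png

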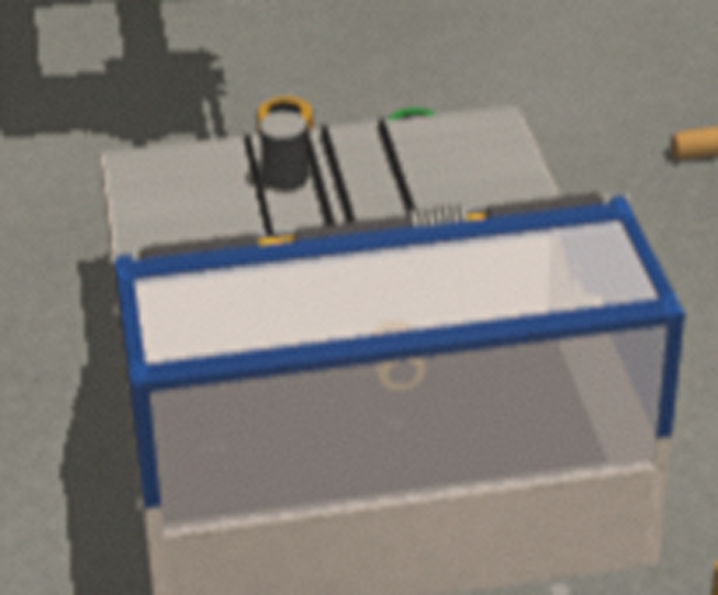

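View pics/t9.png

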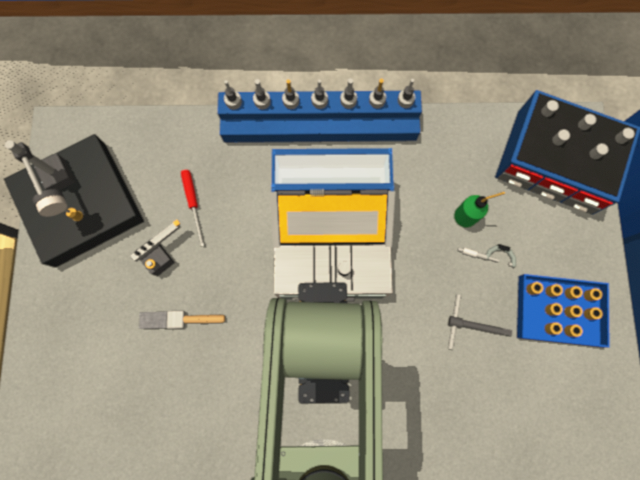

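View pics/w9.png

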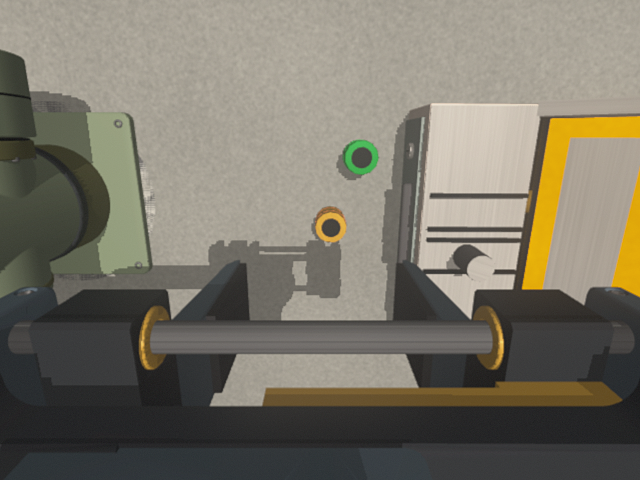

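```bash
python3 -m creep '[[0.18,0,0,0,0,0,0],[0.18,0,0,0,0,0,0],[0.18,0,0,0,0,0,0],[0.18,0,0,0,0,0,0],[0.18,0,0,0,0,0,0]]'
python3 - <<'E'
from h import *
snap('scene','s10');snap('wrist','w10')
a=cv2.imread('pics/w10.png')[90:310,400:640]
b=cv2.resize(a,None,fx=2.5,fy=2.5,interpolation=cv2.INTER_CUBIC)
cv2.imwrite('pics/c10.png',b)
d=lambda x,y,r:np.abs(cv2.imread(f'pics/{x}.png').astype(int)-cv2.imread(f'pics/{y}.png'))[r].max(2)
r=np.s_[280:370,250:415]
m=d('s9','s10',r);print('s9-s10 max,n>40',m.max(),(m>40).sum())
r=np.s_[192:262,270:395]
m=d('top0','t9',r);print('flap top0-t9',m.max(),(m>60).sum(),np.argwhere(m>60)[:40].tolist())
s=load('s10');C=(402/3.5+220,370/3.5+200);p=np.load('box.npy')
print('bush ~',w2b(p,ray(s,C,24)))
E
```

```text
time_s: 11.78
ee_pos: [331.0, -2.7, 293.9]
ee_rot: [180.0, 0.0, 90.1]
force: [0.4, 0.1, -0.9]
gripper_width: 74.7
s9-s10 max,n>40 8 0
flap top0-t9 10 0 []
bush ~ [50.59454213 26.23773573 24.        ]
```

View pics/c10.png

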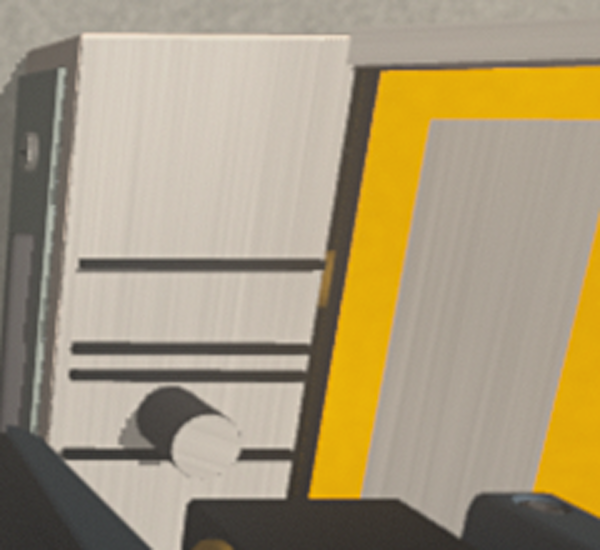

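```bash
python3 -c "
from workcell import job_done; print(job_done())"
```

```text
the job is handed in; nothing more can be done
None
```

The brass bush is in the box and the flap is shut. I handed the job in at about 12 s; no verdict was reported.

With the fingers 75 mm apart and in line with the bush's lane, one forward push opened the flap with the front finger. The rear finger slid the bush along until it tipped over the sill's inner edge. I then backed out the same way, and the flap swung shut as the finger left it.

**Last checks:**
- **Bush:** it lies on the box floor at about (51, 26) mm in the box frame. Two pictures about 0.8 s apart show no movement.
- **Flap:** in the top view it matches the starting picture, so it is shut.
- **Blank:** it looks unmoved in the scene and wrist views, judged by eye only.
- **Bench items:** the top view shows them where they were at the start, also judged by eye.
- **Forces:** the largest wrist force I read was about 9 N, and the arm was clear of everything at the end.

No check failed or disagreed. I could not measure the bush-to-flap or finger-to-bush forces directly. In the wrist pictures the bush was never near the flap while it stood on the sill.

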